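Close the filter bay of the bench dust extractor

ROBOT

A 7-joint arm with a two-finger parallel gripper is mounted at the origin on a cart in front of the work surface, level with it; the furniture and walls round the work are solid. World frame = base frame: x ahead of the robot, y to its left, z up, the work surface at z = 0. Lengths are in m, angles in rad, forces in N, time in s.
With the tool pointing down it reaches from about 0.35 to 0.9 m from the base axis. Payload 19.9 kg.
Tool frame: the origin (TCP) lies midway between the tips of the shut fingers; the grasp point (between the pads) lies 19 mm behind it; z points along the fingers, y is the line along which they close (so a half turn about z gives the same grasp; the last joint's range is limited). The gripper opens to 85 mm and grips with 20 to 120 N. Pads are 22 mm wide; open, the fingers measure 114 mm over their backs; the gripper's body (76 mm by 85 mm) begins 54 mm behind the grasp point. The pads swing forward as they close: fully open they stand 13 mm farther back than shut.
Start: joints at [1.103, 0.417, -0.01, 1.614, 0.005, 1.111, -0.053], TCP at [0.258, -0.569, 0.231] pointing down, gripper open.
Joint ranges: [-2.81, 2.81], [-0.39, 2.02], [-1.27, 1.25], [0.06, 2.57], [-1.19, 4.33], [0.19, 2], [-2.82, 2.82]. Speed limits (rad/s): [1.89, 1.89, 2.39, 2.39, 3.01, 3.01, 3.01].

INTERFACE

Orientations are given as a rotation vector (axis times angle).
In Python, from cell import readout, imaging, job gives the robot as it stands.
- The arm moves only by the tool jog_arm, never from a script. Its argument "commands" is one flat list of numbers, 6 for each row, row after row: the shift along the tool's x, y, z in m, then the turn, a rotation vector about the tool's x, y, z in rad. In form: [x, y, z, wx, wy, wz, x, y, z, wx, wy, wz, ...]. A call has 1 to 12 rows; each row is the pose to reach, as a shift and turn from the pose commanded when the call began, along the tool's axes at that moment; what a row does not reach only later rows make up. A row lasts 1/12 s, in which the tool goes at most 41.7 mm and 7.16 degrees, less where a joint would pass 70% of its speed; a pose out of reach is approached as far as the arm can. A call with a gripper value outside its range is refused whole. "claw" is the opening, from -1 (shut) to 1 (fully open), so that 0 is half open, set as the call begins (left out, the last holds). The fingers move at their own pace and stop on an object; "grip_force" is the grip in N (left out, the last holds). Time passes only in rows, so rows that repeat a pose let the fingers close. It gives the time, the measured TCP pose, the force, the opening and the grip force at its end, in the units of the state.
- readout.observe(): the state, without advancing time (a new reading comes with each control period).
- imaging.grab_frame(name): name is "side" or "top" or "wrist"; returns the picture (400x640x3 uint8, red, green, blue); there is no depth.
- imaging.get_calibration(name): a dict with "intrinsics" (3x3 intrinsics, pixels), "position" and "rotation" of the camera in the world. Camera axes: x right, y up, looking along -z (the intrinsics and any distortion apply to the point x, -y, -z); pixel columns grow to the right and rows downward; lengths in m; the calibration is good to about 2 mm. The wrist camera is an equidistant fisheye: a pixel r from the principal point sees the ray r / f radians off the axis. A picture is of the moment at which its call begins: read the wrist's pose just before it. get_calibration takes no time and is no camera call; for the wrist camera it gives the pose at the moment of the call.
- job.sign_off(): hands the job in; it is judged then, once.
The state is a dict: "clock": time; "qpos": joint angles; "dq": joint speeds; "joint_torque": joint torques, N m; "eef_pos": TCP position; "tcp_rot": TCP orientation; "force": force on the tool from outside, world axes, zero at the start; "ft_torque": the same for the moment, N m; "opening": finger opening in m; "finger_force": force on a finger pad.
Only numpy, scipy, OpenCV 4.12 (cv2) and the standard library are available. Lean on these libraries where they do the work, as an engineer would, in place of code of your own. Each camera call takes 0.05 s, during which the arm holds its last target. There are 200 camera calls.

TASK

The filter in the grey wedge-shaped box has been changed; put its loose cover back on. Hook the cover's lip under the ledge at the low end of the open bay, then swing the cover's other edge down and press it until the spring catch snaps over it and the cover lies flush. Let go of it, and leave the wax tin, the tape measure and the wood offcut where they are.

Things in the scene. Friction and masses are not known exactly. Their poses are not given: they have to be found in the camera images.
- housing: Grey painted wedge-shaped filter box, fixed to the bench: 190 long (x), 144 wide (y), 40 high at the low end (-x), 80 at the high end (+x). Its top slopes 12 degrees and is open: the filter bay, with a white pleated filter inside. A black hose stub leaves the high end. Origin under its centre, z up.
- bay (a point): Where the centre of the cover's underside lies when shut. x runs up the slope from low to high end, y across, z square out of the slope; the shut cover has the same axes. In mm here: the bay is open for x -71.5 to 71.5, y -63 to 63, rims end at z 10. Seat rails (|y| 53 to 63, x from -50 up) carry the cover at z 0. The filter lies below z -13. The cover cannot enter flat, only with the lip end dipped.
- ledge (a point): Middle of the edge of the ledge at the low end of the bay, at half its thickness; axes as bay. The ledge is 4 thick (bay z 6 to 10), reaches across the whole bay and overhangs hollow space 14.5 deep (bay x -86 to -71.5), free down to bay z -16.
- cover_grip (a point): Centre of the bar handle of the loose cover: a grey panel 140 (x) by 120 (y) by 10, 0.2 kg, flat on the bench, handle up, vent slots on the upper-edge half. x points from lip edge to upper edge, y along the bar, z out of the outer face. Bar 14 thick, 14 high, 88 long; its centre 40 above the underside, 30 above the outer face, 60 from the shoulder where the lip begins (along x) and 80 from the upper edge.
- cover_lip (a point): Middle of the tip of the cover's lip, 2 above the underside: a tongue 4 thick, 110 wide, that stands out 12 from the lip edge, level with the underside, with a 6 high shoulder above it. Axes as cover_grip. When shut it lies 10 to 12 under the ledge.
- cover_top_edge (a point): Middle of the cover's upper edge (opposite the lip), at half thickness, 5 above the underside. Axes as cover_grip. When shut it is at x 68 to 70, z 5 mm of bay.
- catch (a joint): Dark sprung slide, 26 wide, mid of the bay's high-end rim; m: 0 = out over the cover's edge, 0.010 = pushed back up the slope. Its nose reaches bay x 64.5, z 12 to 24 mm, ramp on top. A cover swung down rests on the ramp, upper edge some 20 mm high, until pressed with some 4 to 8 N near that edge (more nearer the lip); then the catch springs back over it. The box's top is rigid, stop pressing then.
- wax_tin: Flat round tin, 68 diameter, 26 high, loose on the bench; origin under its centre. Leave it alone.
- tape_measure: Tape measure 32x76x58, loose on the bench; origin under its centre. Leave it alone.
- offcut_3: Small wood offcut 50x84x32, loose on the bench; origin under its centre. Leave it alone.
Mind the look-alikes: they are no part of the job. Leave any purple look-alike of the part that bears cover_grip alone.

How it is judged:
By the outcome, as a careful person would: the job done as asked, in the order asked, and still so for the second after the job is handed in, with the robot touching nothing.
It also fails if it takes over 45 s, if anything falls off the work surface, if the arm or the gripper's body presses on something with over 40 N, if the wrist force passes 120 N, or if a joint passes its speed limit or range.

## Working session

There is one attempt and no reset: what is moved stays moved. The work goes in short steps, Python scripts to look and compute and a tool call to move; the robot and the scene stay as the last step left them, time stands still between calls to the robot, and variables do not carry over. Pictures are saved under pics/ and viewed, at most 10 in all, crops included, and the job is handed in when it is done.

Besides the shell and the picture viewer there is one more tool, called after ">>>" as name(argument=value, ...) on one line, values as JSON. jog_arm: Moves the arm, as the interface text tells. Its arguments: {"type":"object","properties":{"commands":{"type":"array"},"claw":{"type":"number"},"grip_force":{"type":"number"}},"required":["commands"]}

```bash
mkdir -p pics; ls; cat > h.py <<'E'
import numpy as np, cv2
from scipy.spatial.transform import Rotation as R
from cell import readout, imaging, job
def grab(n,tag):
    c=imaging.get_calibration(n); im=imaging.grab_frame(n)
    cv2.imwrite(f'pics/{tag}.png',im[...,::-1]); np.savez(f'pics/{tag}.npz',im=im,K=c['intrinsics'],p=c['position'],R=c['rotation'],fish=(n=='wrist')); return im,c
class V:
    def __init__(s,tag):
        d=np.load(f'pics/{tag}.npz'); s.im=d['im'];s.K=d['K'];s.p=d['p'];s.R=d['R'];s.fish=bool(d['fish'])
        if s.R.shape!=(3,3): s.R=R.from_rotvec(s.R).as_matrix()
    def ray(s,u,v):
        x=(u-s.K[0,2])/s.K[0,0]; y=(v-s.K[1,2])/s.K[1,1]
        if s.fish:
            r=np.hypot(x,y); k=np.sin(r)/max(r,1e-9); d=np.array([x*k,-y*k,-np.cos(r)])
        else: d=np.array([x,-y,-1.])
        d=s.R@d; return d/np.linalg.norm(d)
    def plane(s,u,v,z):
        d=s.ray(u,v); return s.p+d*(z-s.p[2])/d[2]
    def proj(s,P):
        q=s.R.T@(np.asarray(P)-s.p); x,y,z=q[0],-q[1],-q[2]
        if s.fish:
            r=np.hypot(x,y); t=np.arctan2(r,z); x,y=x/r*t,y/r*t
        else: x,y=x/z,y/z
        return np.array([s.K[0,0]*x+s.K[0,2],s.K[1,1]*y+s.K[1,2]])
def tri(*vs):
    A=np.zeros((3,3));b=np.zeros(3)
    for w,u,v in vs:
        d=w.ray(u,v);M=np.eye(3)-np.outer(d,d);A+=M;b+=M@w.p
    P=np.linalg.solve(A,b); return P,[np.linalg.norm((np.eye(3)-np.outer(w.ray(u,v),w.ray(u,v)))@(P-w.p))*1e3 for w,u,v in vs]
E
python3 - <<'E'
from h import *
for n in ('top','side','wrist'):
    im,c=grab(n,n+'0'); print(n,c)
print(readout.observe())
a=cv2.imread('pics/top0.png');b=cv2.imread('pics/side0.png')
E
```

```text
pics
top {'intrinsics': array([[418.6756645 ,   0.        , 318.64001029],
       [  0.        , 418.6756645 , 192.03458857],
       [  0.        ,   0.        ,   1.        ]]), 'position': array([0.3376802 , 0.08623813, 1.29640227]), 'rotation': array([ 0.15493225, -0.12721304, -1.55832226])}
side {'intrinsics': array([[421.25969765,   0.        , 311.07463898],
       [  0.        , 421.25969765, 200.76519871],
       [  0.        ,   0.        ,   1.        ]]), 'position': array([0.21463952, 1.03977017, 0.6450034 ]), 'rotation': array([ 0.2481778 , -1.41615268, -2.44790816])}
wrist {'intrinsics': array([[309.70691629,   0.        , 312.86370644],
       [  0.        , 309.70691629, 199.75769724],
       [  0.        ,   0.        ,   1.        ]]), 'position': array([ 0.31791188, -0.54131835,  0.37431842]), 'rotation': array([-0.23184811,  0.15148023, -1.13909018])}
{'clock': 0.15, 'qpos': array([ 1.1034747 ,  0.41782331, -0.01032146,  1.61401223,  0.00472404,
        1.11072922, -0.05298183]), 'dq': array([-0.00056764, -0.00144646,  0.00202321, -0.00095063, -0.00256171,
        0.00046574,  0.00089285]), 'joint_torque': array([ 1.00727742e-03, -8.64740825e+01,  6.79297708e-01, -4.35053623e+01,
        1.90985174e-02,  5.86469672e-03, -5.01885893e-05]), 'eef_pos': array([ 0.25805638, -0.56894683,  0.23082232]), 'tcp_rot': array([-3.06975469e+00, -6.63727902e-01,  4.56004111e-04]), 'force': array([-0.36480703, -1.24265205,  0.60324997]), 'ft_torque': array([-0.03645498, -0.01518421,  0.01424199]), 'finger_force': 0.0, 'opening': 0.08507808074516772}
```

View pics/top0.png

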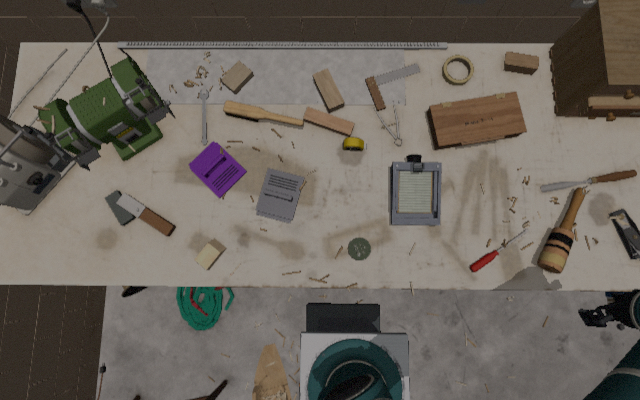

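View pics/side0.png

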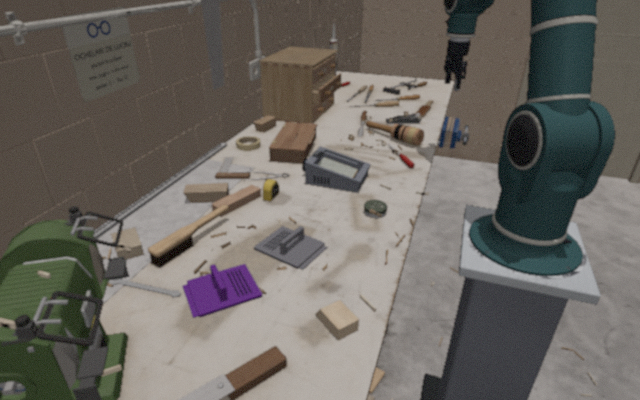

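Top: the grey cover is at about (281,195) with its bar near (283,197). The housing is at (415,190) with its hose end up (+x world). The purple decoy is at (217,168). Next I'll enlarge both views.

```bash
python3 - <<'E'
from h import *
t=V('top0');s=V('side0')
o=np.zeros((600,800,3),np.uint8)
def put(w,x,y,ww,hh,ox,oy,k): o[oy:oy+hh*k,ox:ox+ww*k]=cv2.resize(w.im[y:y+hh,x:x+ww],None,fx=k,fy=k,interpolation=cv2.INTER_CUBIC)
put(t,250,160,66,66,0,0,6 if 0 else 5)
put(t,380,150,66,80,400,0,4)
put(s,245,215,90,58,0,340,4)
put(s,295,140,85,58,400,340,4)
cv2.imwrite('pics/c1.png',o[...,::-1])
for n,u,v,z in [('cover',281,195,.01),('bar',283,197,.04),('hous',415,190,.06),('tin',359,248,.02),('tape',353,144,.04),('purple',217,168,.01),('off',210,254,.03)]: print(n,t.plane(u,v,z).round(3))
print(tri((t,414,190),(s,335,168)))
E
```

```text
cover [0.561 0.228 0.01 ]
bar [0.55  0.218 0.04 ]
hous [ 0.57  -0.179  0.06 ]
tin [ 0.399 -0.014  0.02 ]
tape [0.719 0.004 0.04 ]
purple [0.647 0.433 0.01 ]
off [0.376 0.435 0.03 ]
(array([ 0.5737776 , -0.18034136,  0.04063865]), [np.float64(0.2719472492541953), np.float64(0.27194724925443886)])
```

View pics/c1.png

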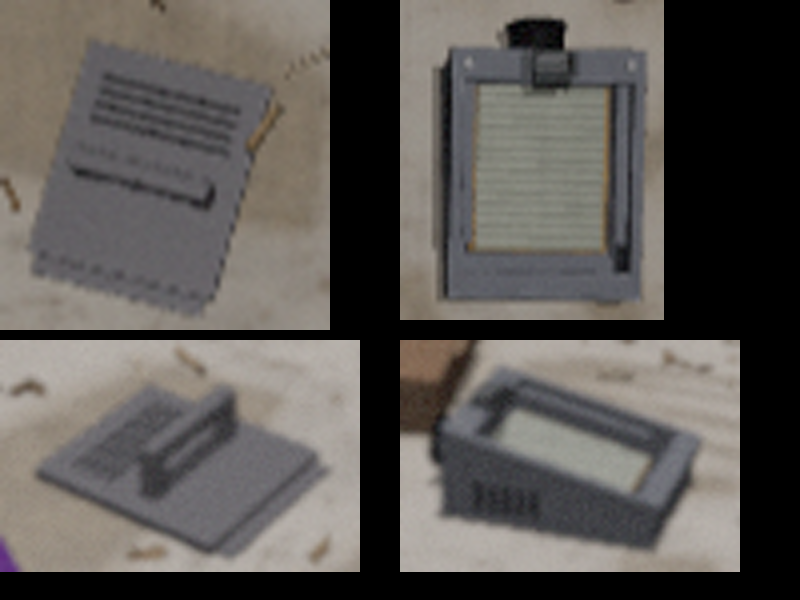

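The vents sit at the +x world side of the cover, so its lip faces the robot. Its yaw is about -15°. The housing's high end is at +x, with yaw near 0. I'll work out the moves to two viewing poses: the housing first, since it's on the way, then the cover.

```bash
cat >> h.py <<'E'
def Rdown(yaw,pitch=0):
    "tool y = x-axis of part with yaw (deg) and pitch up (deg), tool z into part"
    return (R.from_euler('z',yaw,degrees=True)*R.from_euler('y',-pitch,degrees=True)).as_matrix()@np.array([[0,1,0],[1,0,0],[0,0,-1.]])
def shift(p,Rt,p0=None,R0=None):
    if p0 is None:
        o=readout.observe();p0=o['eef_pos'];R0=R.from_rotvec(o['tcp_rot']).as_matrix()
    return np.r_[R0.T@(np.asarray(p)-p0),R.from_matrix(R0.T@Rt).as_rotvec()].round(4)
E
python3 - <<'E'
from h import *
w=V('wrist0');o=readout.observe();R0=R.from_rotvec(o['tcp_rot']).as_matrix()
print('cam in tool',(R0.T@(w.p-o['eef_pos'])).round(4)); print((R0.T@w.R).round(3))
p1=[.57,-.24,.23];p2=[.55,.15,.23]
print(shift(p1,Rdown(0)),shift(p2,Rdown(-15),np.array(p1),Rdown(0)))
C=R0.T@(w.p-o['eef_pos']);M=R0.T@w.R
for p,Rt,P in((p1,Rdown(0),[.57,-.18,.06]),(p2,Rdown(-15),[.55,.22,.04])):
    w.p=np.array(p)+Rt@C;w.R=Rt@M;print(w.proj(P))
E
```

```text
cam in tool [ 0.0659 -0.0006 -0.1435]
[[-0.001  0.966  0.259]
 [ 1.     0.001  0.001]
 [ 0.001  0.259 -0.966]]
[ 4.2000e-01 -1.7070e-01  9.0000e-04 -9.0000e-04 -5.0000e-04 -1.1449e+00] [ 0.39   -0.02    0.      0.      0.      0.2618]
[313.60932787 124.44782821]
[296.55682322 117.12298694]
```

>>> jog_arm(commands=[0.42, -0.17, 0, 0, 0, -1.145, 0.42, -0.17, 0, 0, 0, -1.145, 0.42, -0.17, 0, 0, 0, -1.145, 0.42, -0.17, 0, 0, 0, -1.145, 0.42, -0.17, 0, 0, 0, -1.145, 0.42, -0.17, 0, 0, 0, -1.145, 0.42, -0.17, 0, 0, 0, -1.145, 0.42, -0.17, 0, 0, 0, -1.145, 0.42, -0.17, 0, 0, 0, -1.145, 0.42, -0.17, 0, 0, 0, -1.145, 0.42, -0.17, 0, 0, 0, -1.145, 0.42, -0.17, 0, 0, 0, -1.145])

```text
clock: 1.15
eef_pos: [0.5747, -0.2335, 0.2311]
tcp_rot: [-2.211, -2.23, -0.005]
force: [1.5, 0.2, 0.5]
opening: 0.0853
finger_force: 0.0
```

>>> jog_arm(commands=[0, 0, 0, 0, 0, 0, 0, 0, 0, 0, 0, 0, 0, 0, 0, 0, 0, 0, 0, 0, 0, 0, 0, 0])

```text
clock: 1.48
eef_pos: [0.5697, -0.242, 0.2312]
tcp_rot: [-2.223, -2.219, 0.001]
force: [-1.5, 0.6, -0.2]
opening: 0.0853
finger_force: 0.0
```

```bash
python3 - <<'E'
from h import *
im,c=grab('wrist','wA'); o=readout.observe(); print(o['clock'],o['eef_pos'],o['qpos'],np.abs(o['dq']).max(),o['force'])
print(shift([.57,-.07,.23],Rdown(0)))
E
```

```text
1.5333 [ 0.56985035 -0.24187567  0.23131724] [ 0.63694221  0.43237731 -0.38023732  1.61885317  0.17369578  1.12388026
  0.21151749] 0.004263362809447516 [-0.36898543 -0.2059895  -0.10921184]
[ 1.719e-01 -1.000e-04  1.300e-03 -2.000e-04  3.000e-04 -1.600e-03]
```

View pics/wA.png

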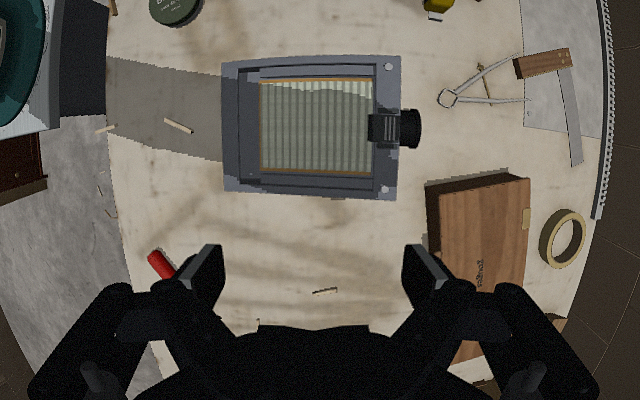

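The housing's outline corners are about (222,62), (401,56), (398,199) and (222,191). The catch is at (384,128) and the low bay edge at about x=240-260. Next I'll take a second housing view from 80 mm further on, then two views of the cover.

>>> jog_arm(commands=[0.04, 0, 0, 0, 0, 0, 0.08, 0, 0, 0, 0, 0, 0.08, 0, 0, 0, 0, 0, 0.08, 0, 0, 0, 0, 0, 0.08, 0, 0, 0, 0, 0])

```text
clock: 1.95
eef_pos: [0.5702, -0.1616, 0.2315]
tcp_rot: [2.222, 2.22, -0.0]
force: [-0.1, -1.0, -0.3]
opening: 0.0855
finger_force: 0.0
```

```bash
python3 - <<'E'
from h import *
im,c=grab('wrist','wB'); o=readout.observe(); print(o['clock'],o['eef_pos'],np.abs(o['dq']).max())
print(shift([.55,.12,.23],Rdown(-15)))
E
```

```text
2.0 [ 0.57020553 -0.16211074  0.23133564] 0.006937520984928082
[ 0.2821 -0.0206  0.0012  0.      0.0005  0.2603]
```

>>> jog_arm(commands=[0.04, 0, 0, 0, 0, 0.1, 0.08, -0.01, 0, 0, 0, 0.2, 0.12, -0.01, 0, 0, 0, 0.26, 0.16, -0.02, 0, 0, 0, 0.26, 0.2, -0.02, 0, 0, 0, 0.26, 0.24, -0.02, 0, 0, 0, 0.26, 0.28, -0.02, 0, 0, 0, 0.26, 0.28, -0.02, 0, 0, 0, 0.26, 0.28, -0.02, 0, 0, 0, 0.26, 0.28, -0.02, 0, 0, 0, 0.26, 0.28, -0.02, 0, 0, 0, 0.26])

```text
clock: 2.92
eef_pos: [0.5508, 0.1173, 0.2311]
tcp_rot: [2.493, 1.911, -0.001]
force: [0.6, -0.2, -0.0]
opening: 0.085
finger_force: 0.0
```

```bash
python3 - <<'E'
from h import *
im,c=grab('wrist','wC'); o=readout.observe(); print(o['clock'],o['eef_pos'],np.abs(o['dq']).max())
E
```

```text
2.9667 [0.55079247 0.11734145 0.23119074] 0.005360747227330568
```

>>> jog_arm(commands=[0.04, 0, 0, 0, 0, 0, 0.06, 0, 0, 0, 0, 0, 0.06, 0, 0, 0, 0, 0, 0.06, 0, 0, 0, 0, 0, 0.06, 0, 0, 0, 0, 0])

```text
clock: 3.38
eef_pos: [0.5661, 0.1757, 0.2311]
tcp_rot: [2.492, 1.913, -0.001]
force: [0.3, -0.3, -0.0]
opening: 0.0854
finger_force: 0.0
```

```bash
python3 - <<'E'
from h import *
im,c=grab('wrist','wD'); o=readout.observe(); print(o['clock'],o['eef_pos'],np.abs(o['dq']).max())
o=np.zeros((600,800,3),np.uint8)
for i,(n,x,y) in enumerate((('wA',200,40),('wB',200,80),('wC',200,20),('wD',200,80))):
    im=V(n).im[y:y+180,x:x+240]; o[300*(i//2):300*(i//2)+300,400*(i%2):400*(i%2)+400]=cv2.resize(im,(400,300),interpolation=cv2.INTER_CUBIC)
cv2.imwrite('pics/c2.png',o[...,::-1])
E
```

```text
3.4333 [0.56604075 0.17549488 0.23116276] 0.003923768670861485
```

View pics/c2.png

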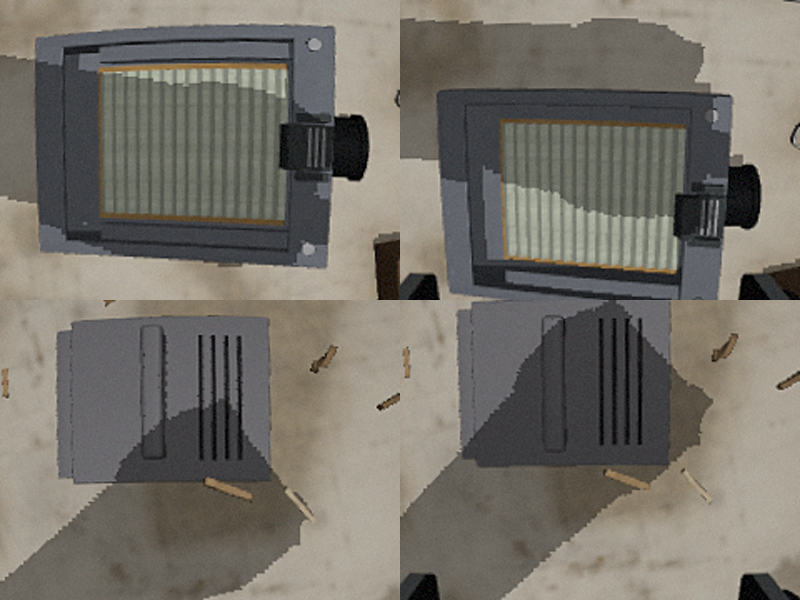

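c2 shows wA and wB (housing) above wC and wD (cover). In wA the bay corners in the crop are (64,47), (292,40), (289,248) and (66,238). In wC the bar spans (141-164, 325-459), the right (upper) edge is at 269, the shoulder at 73 and the lip tip at 58. I'll triangulate these.

```bash
cat > m.py <<'E'
from h import *
A,B,C,D,T,S=[V(n) for n in('wA','wB','wC','wD','top0','side0')]
off={'A':(A,0,0,200,40),'B':(B,400,0,200,80),'C':(C,0,300,200,20),'D':(D,400,300,200,80)}
def px(k,cx,cy):
    w,ox,oy,x,y=off[k]; return w,x+(cx-ox+.5)*.6-.5,y+(cy-oy+.5)*.6-.5
def sub(k,cx,cy):
    w,u,v=px(k,cx,cy); g=cv2.cvtColor(w.im,cv2.COLOR_RGB2GRAY)
    q=cv2.cornerSubPix(g,np.array([[[u,v]]],np.float32),(3,3),(-1,-1),(3,30,.01))[0,0]
    return w,*(q if np.hypot(q[0]-u,q[1]-v)<2.5 else (u,v))
P={}
for n,a,b in [('h_out_lo_L',('A',36,38),('B',438,92)),('h_out_hi_L',('A',334,26),('B',731,94)),('h_bay_lo_L',('A',64,47),('B',468,103)),('h_bay_lo_R',('A',66,238),('B',475,286)),('h_bay_hi_L',('A',292,40),('B',693,105)),
  ('c_up_R',('C',270,482),('D',669,465)),('c_sh_R',('C',75,482),('D',477,465)),('c_lip_R',('C',59,477),('D',462,458)),
  ('b_loL',('C',141,326),('D',542,317)),('b_hiL',('C',163,326),('D',565,317)),('b_loR',('C',141,459),('D',543,450)),('b_hiR',('C',165,459),('D',566,450))]:
    for f in (px,sub):
        p,e=tri(f(*a),f(*b)); print(n,f.__name__,(p*1e3).round(1),np.round(e,1))
    P[n]=tri(px(*a),px(*b))[0]
E
python3 m.py
```

```text
h_out_lo_L px [ 471.6 -110.7   44.5] [0.3 0.3]
h_out_lo_L sub [ 471.8 -111.1   48.5] [0.1 0.1]
h_out_hi_L px [ 654.5 -110.9   77.9] [0.3 0.3]
h_out_hi_L sub [ 653.7 -111.1   79.3] [0.4 0.4]
h_bay_lo_L px [ 491.6 -118.6   46.1] [0.9 0.9]
h_bay_lo_L sub [ 491.2 -118.6   46. ] [1.2 1.2]
h_bay_lo_R px [ 491.7 -241.9   56.7] [0.5 0.5]
h_bay_lo_R sub [ 488.8 -245.1   47.1] [0.1 0.1]
h_bay_hi_L px [ 632.8 -118.9   66. ] [0.9 0.9]
h_bay_hi_L sub [ 630.3 -119.9   77.2] [0.1 0.1]
c_up_R px [621.  154.8   7.5] [0.1 0.1]
c_up_R sub [624.  153.5  -9. ] [0.9 0.9]
c_sh_R px [486.8 191.9  11.3] [0.6 0.6]
c_sh_R sub [488.3 191.9  19.9] [0.3 0.3]
c_lip_R px [474.8 199.1   3.3] [0.3 0.3]
c_lip_R sub [ 4.733e+02  1.988e+02 -4.000e-01] [0.1 0.1]
b_loL px [562.8 276.9  45.6] [0.1 0.1]
b_loL sub [563.3 276.9  47.2] [0.3 0.3]
b_hiL px [576.4 273.1  44.9] [0.4 0.4]
b_hiL sub [574.8 272.3  53.2] [0.9 0.9]
b_loR px [539.2 193.1  36.4] [0. 0.]
b_loR sub [540.9 193.   42.9] [0.2 0.2]
b_hiR px [554.1 188.9  35.6] [0.1 0.1]
b_hiR sub [554.2 190.1  43.7] [0.6 0.6]
```

```bash
cat > m2.py <<'E'
from m import *
print()
def pl(k,cx,cy,z): w,u,v=px(k,cx,cy); return w.plane(u,v,z)*1e3
for n,z,cs in [('out_loL',.0405,[('A',36,38),('B',438,92)]),('out_loR',.0405,[('A',40,252)]),('out_hiL',.079,[('A',334,26),('B',731,94)]),('out_hiR',.079,[('A',328,267)]),
 ('bay_loL',.0451,[('A',64,47),('B',468,103)]),('bay_loR',.0451,[('A',66,238),('B',475,286)]),('bay_hiL',.0749,[('A',292,40),('B',693,105)]),('bay_hiR',.0749,[('A',289,248)]),
 ('up_L',.01,[('C',268,318)]),('up_R',.01,[('C',270,482),('D',669,465)]),('sh_L',.01,[('C',73,321)]),('sh_R',.01,[('C',75,482),('D',477,465)]),('lip_L',.004,[('C',57,331)]),('lip_R',.004,[('C',59,477),('D',462,458)]),
 ('b_loL',.047,[('C',141,326),('D',542,317)]),('b_hiL',.047,[('C',163,326),('D',565,317)]),('b_loR',.047,[('C',141,459),('D',543,450)]),('b_hiR',.047,[('C',165,459),('D',566,450)])]:
    print(n,*[pl(*c,z)[:2].round(1) for c in cs])
E
python3 m2.py | sed -n '/^$/,$p'
```

```text
out_loL [ 470.1 -109.9] [ 470.7 -110.9]
out_loR [ 468.  -254.8]
out_hiL [ 654.5 -111.1] [ 653.8 -110.8]
out_hiR [ 654.6 -255.6]
bay_loL [ 490.4 -118.4] [ 492.3 -118.6]
bay_loR [ 488.3 -244.3] [ 489.4 -247.1]
bay_hiL [ 630.1 -120.6] [ 631.9 -118.2]
bay_hiR [ 630.4 -244.8]
up_L [650.3 270.9]
up_R [620.5 155. ] [620.8 155.3]
sh_L [516.6 306.6]
sh_R [487.1 191.8] [485.8 191.8]
lip_L [502.5 305.1]
lip_R [475.3 199. ] [474.7 199.2]
b_loL [562.7 276.6] [563.  276.8]
b_hiL [576.  272.6] [576.8 272.8]
b_loR [540.1 192.7] [540.6 194.5]
b_hiR [554.7 188.6] [554.9 190.6]
```

Measured: bar centre about (558.6, 233.2), top z about 45-47, yaw -15°, bar length 86 and panel 139x119.5, which match the given sizes. Bay rim: low edge x≈490, high edge ≈630.7, y mid ≈-182.2, yaw ≈-0.5°. Now to grasp.

```bash
python3 - <<'E'
from h import *
print(shift([.5586,.2333,.10],Rdown(-15)),shift([.5586,.2333,.021],Rdown(-15)))
E
```

```text
[ 5.400e-02 -2.210e-02  1.311e-01 -1.000e-04  6.000e-04 -2.000e-04] [ 5.400e-02 -2.210e-02  2.101e-01 -1.000e-04  6.000e-04 -2.000e-04]
```

>>> jog_arm(commands=[0.027, -0.011, 0.03, 0, 0, 0, 0.054, -0.022, 0.055, 0, 0, 0, 0.054, -0.022, 0.09, 0, 0, 0, 0.054, -0.022, 0.125, 0, 0, 0, 0.054, -0.022, 0.15, 0, 0, 0, 0.054, -0.022, 0.17, 0, 0, 0, 0.054, -0.022, 0.19, 0, 0, 0, 0.054, -0.022, 0.203, 0, 0, 0, 0.054, -0.022, 0.21, 0, 0, 0, 0.054, -0.022, 0.21, 0, 0, 0, 0.054, -0.022, 0.21, 0, 0, 0, 0.054, -0.022, 0.21, 0, 0, 0], claw=1)

```text
clock: 4.43
eef_pos: [0.5591, 0.2351, 0.0225]
tcp_rot: [2.491, 1.914, 0.002]
force: [0.0, -0.6, 0.9]
opening: 0.085
finger_force: 0.0
```

>>> jog_arm(commands=[0, 0, 0, 0, 0, 0, 0, 0, 0, 0, 0, 0, 0, 0, 0, 0, 0, 0, 0, 0, 0, 0, 0, 0, 0, 0, 0, 0, 0, 0, 0, 0, 0, 0, 0, 0, 0, 0, 0, 0, 0, 0, 0, 0, 0, 0, 0, 0], claw=-1, grip_force=80)

```text
clock: 5.1
eef_pos: [0.5586, 0.235, 0.0216]
tcp_rot: [2.491, 1.915, 0.0]
force: [-0.8, -1.3, 4.9]
opening: 0.0124
finger_force: 79.0
```

Gripped; the opening of about 12.4 mm fits the 14 mm bar. Next I'll lift, then work out the bay poses.

>>> jog_arm(commands=[0, 0, -0.02, 0, 0, 0, 0, 0, -0.05, 0, 0, 0, 0, 0, -0.09, 0, 0, 0, 0, 0, -0.13, 0, 0, 0, 0, 0, -0.16, 0, 0, 0, 0, 0, -0.18, 0, 0, 0, 0, 0, -0.18, 0, 0, 0, 0, 0, -0.18, 0, 0, 0])

```text
clock: 5.77
eef_pos: [0.5587, 0.2349, 0.2018]
tcp_rot: [2.49, 1.914, 0.002]
force: [0.4, -0.1, -2.6]
opening: 0.0123
finger_force: 78.6
```

```bash
cat > bay.py <<'E'
from h import *
ps,pitch=-.5,12.
O=np.array([.5625,-.1822,.0502])
RB=(R.from_euler('z',ps,degrees=True)*R.from_euler('y',-pitch,degrees=True)).as_matrix()
def pose(Sx,Sz,th,T=(0,1.7,21.6)):
    "tcp pose with shoulder foot (cover -60,.,4) at bay (Sx,Sz) mm, cover tilted th deg more than bay"
    c=R.from_euler('y',-th,degrees=True).as_matrix()
    p=np.array([Sx,0,Sz])+c@(np.array(T)-[-60,0,4])
    return O+RB@p/1e3, RB@c@np.array([[0,1,0],[1,0,0],[0,0,-1.]])
def tobay(p): return RB.T@(np.asarray(p)-O)*1e3
E
python3 - <<'E'
from bay import *
o=readout.observe();print(o['clock'],o['eef_pos'],o['opening'],o['finger_force'],o['force'])
p,Rt=pose(-52,60,18);print(p,shift(p,Rt))
E
```

```text
5.7667 [0.55868924 0.23491096 0.2018309 ] 0.012286327688431076 78.55322599411011 [ 0.42634596 -0.14494265 -2.55040812]
[ 0.54233875 -0.18032399  0.1433195 ] [-0.4055  0.091   0.0584 -0.5195  0.0654 -0.2458]
```

>>> jog_arm(commands=[-0.036, 0.008, 0, -0.05, 0.006, -0.02, -0.073, 0.016, 0, -0.1, 0.013, -0.05, -0.11, 0.025, 0, -0.15, 0.02, -0.07, -0.147, 0.033, 0, -0.2, 0.025, -0.1, -0.184, 0.041, 0, -0.25, 0.03, -0.12, -0.221, 0.05, 0.005, -0.3, 0.04, -0.15, -0.258, 0.058, 0.015, -0.35, 0.045, -0.17, -0.295, 0.066, 0.025, -0.4, 0.05, -0.2, -0.332, 0.075, 0.035, -0.45, 0.057, -0.22, -0.369, 0.083, 0.045, -0.5, 0.063, -0.24, -0.395, 0.089, 0.055, -0.52, 0.065, -0.246, -0.405, 0.091, 0.058, -0.52, 0.065, -0.246])

```text
clock: 6.77
eef_pos: [0.5402, -0.1819, 0.1408]
tcp_rot: [1.937, 1.918, 0.512]
force: [0.2, -0.0, -1.9]
opening: 0.0125
finger_force: 78.5
```

>>> jog_arm(commands=[0, 0, 0, 0, 0, 0, 0, 0, 0, 0, 0, 0, 0, 0, 0, 0, 0, 0])

```text
clock: 7.02
eef_pos: [0.5418, -0.1791, 0.1424]
tcp_rot: [1.936, 1.92, 0.512]
force: [0.2, -0.2, -2.1]
opening: 0.0125
finger_force: 78.5
```

```bash
python3 - <<'E'
from bay import *
o=readout.observe();print(o['clock'],o['eef_pos'],o['opening'],o['force'],np.abs(o['dq']).max())
p,Rt=pose(-52,60,18);print(shift(p,Rt))
grab('wrist','wE')
for n in('top','side'):grab(n,n+'E')
s=V('sideE').im; o=np.zeros((600,800,3),np.uint8)
o[:340,:544]=V('wE').im[60:400,48:592]
o[340:600,0:400]=cv2.resize(s[125:216,270:410],(400,260),interpolation=cv2.INTER_CUBIC)
cv2.imwrite('pics/c3.png',o[...,::-1])
E
```

```text
7.0167 [ 0.54178598 -0.17911091  0.1423831 ] 0.012477776453982542 [ 0.19764129 -0.20675936 -2.10942129] 0.027336867760880814
[-0.0012  0.001  -0.0005 -0.0026 -0.0007  0.    ]
```

View pics/c3.png

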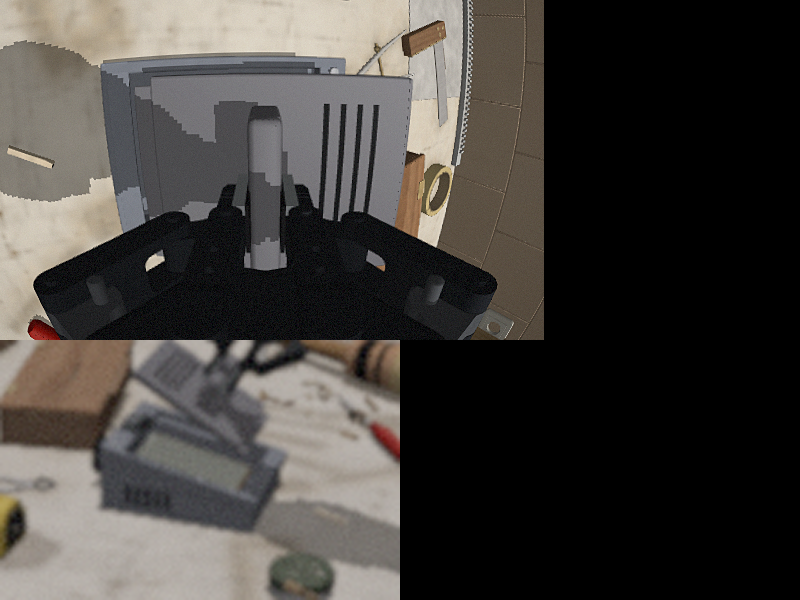

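The cover hangs lip-down above the bay. In c3, the panel's upper-left corner is at (411,77), the shoulder's left corner at (151,76) and the lip's left corner at about (137,82). I'll check these, and the bay corners, against the predicted positions.

```bash
python3 - <<'E'
from bay import *
w=V('wE');o=readout.observe();p=o['eef_pos'];Rt=R.from_rotvec(o['tcp_rot']).as_matrix()
RC=Rt@np.array([[0,1,0],[1,0,0],[0,0,-1.]]).T
f=lambda c:p+RC@((np.array(c)-[0,1.7,21.6])/1e3)
for n,c in [('upL',(80,60,10)),('shL',(-60,60,10)),('lipL',(-72,55,4))]: print(n,w.proj(f(c))-[48,60],tobay(f(c)).round(1))
for b in [(-71.5,63,10),(71.5,63,10),(-92,72,10)]: print(b,w.proj(O+RB@np.array(b)/1e3)-[48,60])
for n in 'AB':
    v=V('w'+n)
    for b in [(-71.5,63,10),(71.5,63,10),(-71.5,-63,10),(71.5,-63,10)]: print(n,b,((v.proj(O+RB@np.array(b)/1e3)-[200,40 if n=='A' else 80])/.6).round(1))
for z in(30,12,2):
    p,Rt=pose(-52,z,18);print(shift(p,Rt))
p,Rt=pose(-68.5,2,18);print(shift(p,Rt))
E
```

```text
upL [414.46892865  77.64109159] [ 79.4  62.  108.8]
shL [149.90682645  76.31441745] [-53.8  61.7  65.7]
lipL [134.4313487   85.80940266] [-63.4  56.7  56.3]
(-71.5, 63, 10) [129.54239517  72.54742859]
(71.5, 63, 10) [318.46717207  66.93963589]
(-92, 72, 10) [100.82986379  62.11025604]
A (-71.5, 63, 10) [64.6 46.8]
A (71.5, 63, 10) [293.   38.5]
A (-71.5, -63, 10) [ 68. 238.]
A (71.5, -63, 10) [287.5 249.3]
B (-71.5, 63, 10) [ 65.8 102.6]
B (71.5, 63, 10) [291.  107.3]
B (-71.5, -63, 10) [ 75.1 282.4]
B (71.5, -63, 10) [279.5 303. ]
[-0.0018 -0.0094  0.0284 -0.0011 -0.0005  0.0024]
[-0.0018 -0.0149  0.0456 -0.0011 -0.0005  0.0024]
[-0.0018 -0.018   0.0551 -0.0011 -0.0005  0.0024]
[-0.0018 -0.0337  0.05   -0.0011 -0.0005  0.0024]
```

Predictions agree to within 1-2 mm. Next: descend with the lip dipped, then slide under the ledge.

>>> jog_arm(commands=[-0.002, -0.003, 0.01, 0, 0, 0, -0.002, -0.006, 0.02, 0, 0, 0, -0.002, -0.01, 0.03, 0, 0, 0, -0.002, -0.013, 0.04, 0, 0, 0, -0.002, -0.015, 0.046, 0, 0, 0, -0.002, -0.017, 0.052, 0, 0, 0, -0.002, -0.018, 0.055, 0, 0, 0, -0.002, -0.018, 0.055, 0, 0, 0, -0.002, -0.018, 0.055, 0, 0, 0])

```text
clock: 7.92
eef_pos: [0.5543, -0.1809, 0.0864]
tcp_rot: [1.933, 1.921, 0.512]
force: [-7.1, -0.4, 5.7]
opening: 0.0126
finger_force: 81.0
```

```bash
cat > st.py <<'E'
from bay import *
def st():
    o=readout.observe();p=o['eef_pos'];Rt=R.from_rotvec(o['tcp_rot']).as_matrix()
    RC=RB.T@Rt@np.array([[0,1,0],[1,0,0],[0,0,-1.]]).T
    f=lambda c:(tobay(p)+RC@(np.array(c)-[0,1.7,21.6])).round(1)
    print(o['clock'],'S',f((-60,0,4)),'tip',f((-72,0,2)),'up',f((80,0,5)),'eul yzx',R.from_matrix(RC).as_euler('YZX',degrees=True).round(2),'F bay',(RB.T@o['force']).round(1),'M',(RB.T@o['ft_torque']).round(2),'open',o['opening'].round(4))
E
python3 - <<'E'
from st import *
st()
for a in [(-62,2,18),(-68.5,2,18),(-68.5,2,12),(-69,2,8)]:
    p,Rt=pose(*a);print(a,shift(p,Rt))
E
```

```text
Traceback (most recent call last):
  File "st.py", line 6, in st
    print(o['clock'],'S',f((-60,0,4)),'tip',f((-72,0,2)),'up',f((80,0,5)),'eul yzx',R.from_matrix(RC).as_euler('YZX',degrees=True).round(2),'F bay',(RB.T@o['force']).round(1),'M',(RB.T@o['ft_torque']).round(2),'open',o['opening'].round(4))
                                                                                                                                                                                                                         ^^^^^^^^^^^^^^^^^^
AttributeError: 'float' object has no attribute 'round'
```

```bash
sed -i "s/o\['opening'\].round(4)/round(o['opening'],4)/" st.py
python3 - <<'E'
from st import *
st()
for a in [(-52,8,18),(-62,2,18),(-68.5,2,18),(-68.5,2,12),(-69,2,8)]:
    p,Rt=pose(*a);print(a,shift(p,Rt))
E
```

```text
7.9167 S [-52.2  -0.6   2. ] tip [-63.   -0.7  -3.6] up [80.7 -0.3 46. ] eul yzx [-1.791e+01  1.300e-01  1.000e-02] F bay [-5.8 -0.4  7.1] M [0.08 1.81 0.04] open 0.0126
(-52, 8, 18) [ 0.0005  0.002  -0.0058 -0.0015 -0.0001  0.0022]
(-62, 2, 18) [ 0.0005 -0.0093 -0.0031 -0.0015 -0.0001  0.0022]
(-68.5, 2, 18) [ 0.0005 -0.0155 -0.0051 -0.0015 -0.0001  0.0022]
(-68.5, 2, 12) [ 0.0005 -0.014   0.0012  0.1032 -0.      0.0022]
(-69, 2, 8) [ 5.00e-04 -1.38e-02  5.40e-03  1.73e-01  1.00e-04  2.20e-03]
```

The underside is touching the front ends of the rails, as the geometry predicts at this x. That also confirms the height. I'll lift slightly and slide the lip under the ledge.

>>> jog_arm(commands=[0, 0.001, -0.002, 0, 0, 0, 0, -0.002, -0.003, 0, 0, 0, 0, -0.005, -0.003, 0, 0, 0, 0, -0.008, -0.003, 0, 0, 0, 0, -0.011, -0.004, 0, 0, 0, 0, -0.013, -0.0045, 0, 0, 0, 0, -0.0145, -0.005, 0, 0, 0, 0, -0.0145, -0.005, 0, 0, 0])

```text
clock: 8.58
eef_pos: [0.5388, -0.1817, 0.0837]
tcp_rot: [1.934, 1.919, 0.512]
force: [0.4, 0.5, -3.2]
opening: 0.0127
finger_force: 79.1
```

```bash
python3 - <<'E'
from st import *
st()
for a in [(-68.5,2,18),(-69,2,14),(-69.5,2,11),(-69.5,2,8)]:
    p,Rt=pose(*a);print(a,shift(p,Rt))
E
```

```text
8.5833 S [-67.9  -1.5   2.4] tip [-78.7  -1.5  -3.2] up [65.  -1.4 46.5] eul yzx [-17.94   0.04  -0.02] F bay [-0.3  0.5 -3.2] M [-0.04  0.76  0.  ] open 0.0127
(-68.5, 2, 18) [ 0.0015 -0.0007  0.0002 -0.0011  0.0004  0.0007]
(-69, 2, 14) [ 0.0015 -0.0001  0.0042  0.0687  0.0005  0.0007]
(-69.5, 2, 11) [0.0015 0.     0.0073 0.1211 0.0005 0.0007]
(-69.5, 2, 8) [0.0015 0.0005 0.0105 0.1734 0.0005 0.0007]
```

Free of contact, with the lip tip at bay x -78.7, about 7 mm under the ledge. Swinging down to about 10°.

>>> jog_arm(commands=[0.001, -0.001, 0.002, 0.03, 0, 0, 0.001, -0.001, 0.004, 0.06, 0, 0, 0.001, -0.0005, 0.0055, 0.09, 0, 0, 0.001, 0, 0.0072, 0.12, 0, 0, 0.001, 0.0002, 0.0085, 0.14, 0, 0, 0.001, 0.0002, 0.0085, 0.14, 0, 0, 0.001, 0.0002, 0.0085, 0.14, 0, 0])

```text
clock: 9.17
eef_pos: [0.5434, -0.1808, 0.0763]
tcp_rot: [2.019, 2.002, 0.388]
force: [-3.8, 0.1, 0.2]
opening: 0.0125
finger_force: 79.6
```

```bash
python3 - <<'E'
from st import *
st()
for a in [(-70,2.5,10),(-70.5,3,8),(-71,3.5,4),(-71,4,0)]:
    p,Rt=pose(*a);print(a,shift(p,Rt))
E
```

```text
9.1667 S [-69.3  -0.5   1.8] tip [-80.8  -0.5  -2.2] up [68.4 -0.5 27. ] eul yzx [-9.94  0.02 -0.02] F bay [-3.6  0.1  1. ] M [-0.02  0.94 -0.07] open 0.0125
(-70, 2.5, 10) [ 0.0005 -0.0006 -0.0009 -0.001   0.0003  0.0003]
(-70.5, 3, 8) [ 0.0005 -0.0004  0.0007  0.0339  0.0003  0.0003]
(-71, 3.5, 4) [5.000e-04 1.000e-04 4.300e-03 1.037e-01 3.000e-04 3.000e-04]
(-71, 4, 0) [0.0005 0.0008 0.0082 0.1735 0.0003 0.0002]
```

Contact with the catch ramp is starting. The edge is at z≈27 and the lip is about 9 mm under the ledge. I'll keep swinging down in small steps.

>>> jog_arm(commands=[0, -0.0005, 0, 0.015, 0, 0, 0, -0.0004, 0.0007, 0.034, 0, 0, 0, -0.0003, 0.0018, 0.055, 0, 0, 0, -0.0002, 0.0028, 0.075, 0, 0, 0, -0.0002, 0.0028, 0.075, 0, 0])

```text
clock: 9.58
eef_pos: [0.5444, -0.1809, 0.0737]
tcp_rot: [2.064, 2.047, 0.315]
force: [-2.9, -0.9, -3.5]
opening: 0.0124
finger_force: 79.1
```

```bash
python3 - <<'E'
from st import *
st()
for a in [(-71,3.5,4),(-71,4,2),(-71,4,0)]:
    p,Rt=pose(*a);print(a,shift(p,Rt))
E
```

```text
9.5833 S [-70.8  -0.6   3.5] tip [-82.6  -0.6   0.3] up [68.4 -0.6 18. ] eul yzx [-5.55  0.02 -0.04] F bay [-3.6 -0.9 -2.8] M [-0.16  1.2  -0.09] open 0.0124
(-71, 3.5, 4) [0.0006 0.0003 0.0016 0.027  0.0007 0.0004]
(-71, 4, 2) [0.0006 0.0009 0.0032 0.0619 0.0007 0.0004]
(-71, 4, 0) [0.0006 0.0013 0.0053 0.0968 0.0007 0.0004]
```

>>> jog_arm(commands=[0, 0.0003, 0.0016, 0.027, 0, 0, 0, 0.0006, 0.0024, 0.045, 0, 0, 0, 0.0009, 0.0032, 0.062, 0, 0, 0, 0.0009, 0.0032, 0.062, 0, 0])

```text
clock: 9.92
eef_pos: [0.5466, -0.1809, 0.0711]
tcp_rot: [2.099, 2.082, 0.256]
force: [-1.5, -0.9, 0.3]
opening: 0.0126
finger_force: 79.5
```

```bash
python3 - <<'E'
from st import *
st()
for a in [(-71,4,2),(-71,4,0),(-71,4,-1)]:
    p,Rt=pose(*a);print(a,shift(p,Rt))
E
```

```text
9.9167 S [-70.5  -0.6   4. ] tip [-82.5  -0.6   1.6] up [69.3 -0.5 10.1] eul yzx [-2.07  0.04 -0.04] F bay [-1.5 -1.   0.6] M [-0.22  0.61  0.02] open 0.0126
(-71, 4, 2) [ 0.0005 -0.0004  0.0001  0.0012  0.0007  0.0006]
(-71, 4, 0) [0.0005 0.0001 0.0022 0.0361 0.0007 0.0006]
(-71, 4, -1) [0.0005 0.0004 0.0032 0.0536 0.0007 0.0006]
```

>>> jog_arm(commands=[0, 0, 0.0011, 0.018, 0, 0, 0, 0.0001, 0.0022, 0.036, 0, 0, 0, 0.0001, 0.0022, 0.036, 0, 0, 0, 0.0001, 0.0022, 0.036, 0, 0])

```text
clock: 10.25
eef_pos: [0.5466, -0.1809, 0.0703]
tcp_rot: [2.118, 2.101, 0.217]
force: [-28.0, 0.4, 44.1]
opening: 0.0121
finger_force: 87.1
```

```bash
python3 - <<'E'
from st import *
st()
E
```

```text
10.25 S [-71.4  -0.7   5.4] tip [-83.4  -0.7   3.4] up [68.6 -0.5  6.3] eul yzx [ 0.01  0.06 -0.16] F bay [-18.2   0.2  49. ] M [0.16 3.97 0.04] open 0.0121
```

Seated hard (49 N upward, angle 0°). I'll ease off 1.5 mm before releasing, then back away.

>>> jog_arm(commands=[0, 0, -0.001, 0, 0, 0, 0, 0.0003, -0.0015, 0, 0, 0, 0, 0.0003, -0.0015, 0, 0, 0])

```text
clock: 10.5
eef_pos: [0.5469, -0.181, 0.0705]
tcp_rot: [2.119, 2.101, 0.221]
force: [-0.5, -0.5, 2.3]
opening: 0.0129
finger_force: 80.6
```

```bash
python3 - <<'E'
from st import *
st()
E
```

```text
10.5 S [-71.1  -0.7   5.5] tip [-83.1  -0.7   3.5] up [68.9 -0.6  6.6] eul yzx [-0.04  0.03 -0.05] F bay [-0.  -0.5  2.4] M [-0.02  0.2   0.07] open 0.0129
```

Unloaded. Opening the gripper and backing off along the tool axis.

>>> jog_arm(commands=[0, 0, 0, 0, 0, 0, 0, 0, 0, 0, 0, 0, 0, 0, 0, 0, 0, 0, 0, 0, 0, 0, 0, 0, 0, 0, 0, 0, 0, 0, 0, 0, 0, 0, 0, 0, 0, 0, 0, 0, 0, 0], claw=1)

```text
clock: 11.08
eef_pos: [0.5468, -0.1809, 0.0704]
tcp_rot: [2.119, 2.101, 0.22]
force: [0.2, -0.2, -0.4]
opening: 0.085
finger_force: 0.0
```

>>> jog_arm(commands=[0, 0, -0.02, 0, 0, 0, 0, 0, -0.05, 0, 0, 0, -0.02, 0, -0.09, 0, 0, 0, -0.06, 0, -0.12, 0, 0, 0, -0.09, 0, -0.12, 0, 0, 0, -0.09, 0, -0.12, 0, 0, 0, -0.09, 0, -0.12, 0, 0, 0, -0.09, 0, -0.12, 0, 0, 0])

```text
clock: 11.75
eef_pos: [0.5209, -0.2704, 0.1876]
tcp_rot: [2.12, 2.101, 0.221]
force: [0.4, 1.2, 0.6]
opening: 0.0859
finger_force: 0.0
```

```bash
python3 - <<'E'
from st import *
st(); grab('wrist','wF'); grab('side','sF')
w=V('wF'); o=np.zeros((600,800,3),np.uint8)
for n,b in [('ledgeL',(-71.5,63,10)),('hiL',(71.5,63,10)),('hiR',(71.5,-63,10)),('upL shut',(69,60,10)),('upR shut',(69,-60,10)),('upL ramp',(69,60,28)),('nose',(64.5,0,24))]: print(n,w.proj(O+RB@np.array(b)/1e3).round(1))
u,v=w.proj(O).astype(int);print(u,v)
o[:360,:560]=cv2.resize(w.im[max(0,v-90):max(0,v-90)+180,u-140:u+140],(560,360),interpolation=cv2.INTER_CUBIC)
o[360:600,:400]=cv2.resize(V('sF').im[135:210,280:405],(400,240),interpolation=cv2.INTER_CUBIC)
cv2.imwrite('pics/c4.png',o[...,::-1]);print(max(0,v-90),u-140)
E
```

```text
11.75 S [-71.4 -90.2 125.3] tip [-83.4 -90.2 123.3] up [ 68.6 -90.2 126.3] eul yzx [-0.    0.01 -0.01] F bay [0.5 1.2 0.5] M [0.   0.21 0.04] open 0.0859
ledgeL [245.5  28.5]
hiL [403.4  30.4]
hiR [402.1 164.7]
upL shut [400.9  33.2]
upR shut [399.7 161.5]
upL ramp [406.5  28. ]
nose [401.1  95. ]
324 94
4 184
```

View pics/c4.png

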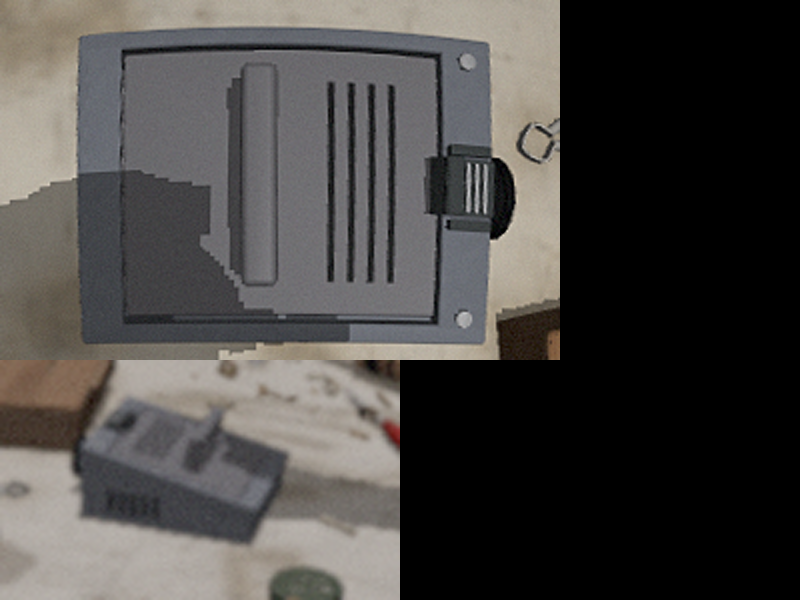

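The picture shows the cover flush with the rims, its upper edge at crop x≈438. The catch nose, at (428-465, 185), overlaps that edge, and the gripper is clear. Handing in.

```bash
python3 -c "
from cell import job
print(job.sign_off())"
```

```text
the job is handed in; nothing more can be done
None
```

The cover is back on: its lip is hooked under the ledge, it lies flush with the catch over its upper edge, and the gripper has let go, with the wax tin, tape measure and offcut never approached; I handed the job in at about 12 s.

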